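# Unlock the label reader, draw it from its cradle and hold it aimed at the carton's label

## Robot

A 6-joint arm with a two-finger parallel gripper is mounted at the origin on the work surface; the furniture and walls round the work are solid. World frame = base frame: x ahead of the robot, y to its left, z up, the work surface at z = 0. Lengths are in mm, angles in rad, forces in N, time in s.
With the tool pointing down it reaches from about 350 to 875 mm from the base axis. Payload 4.2 kg.
Tool frame: the origin (TCP) lies at the very end of the fingers, on their centre line; the grasp point (between the pads) lies 19 mm behind it; z points along the fingers, y is the line along which they close (so a half turn about z gives the same grasp; the last joint's range is limited). The gripper opens to 85 mm and grips with 20 to 120 N. Pads are 22 mm wide; open, the fingers measure 114 mm over their backs; the gripper's body (76 mm by 85 mm) begins 54 mm behind the grasp point. The pads swing forward as they close: fully open they stand 13 mm farther back than shut.
Start: joints at [-1.051, 0.385, 0.008, 0, -1.194, -0.259], TCP at [161.175, -603.839, 231.312] pointing down, gripper open.
Joint ranges: [-3.14, 3.14], [-1.21, 2.06], [-1.07, 1.41], [-3.16, 2.05], [-2.99, -0.16], [-3.1, 3.1]. Speed limits (rad/s): [2.79, 2.79, 3.14, 3.14, 3.14, 3.14].

## Interface

Orientations are given as a unit quaternion [w, x, y, z].
In Python, from rig import * gives the robot as it stands. The module is installed in compiled form; this text tells all that it offers.
- The arm moves only by the tool servo_tool, never from a script. Its argument "moves" is a list of rows, each an object with "linear": the shift along the tool's x, y, z scaled (see below), a list of three; "twist": the turn, a rotation vector about the tool's x, y, z scaled (see below), a list of three; "gripper": the gripper command: -1 is fully open, 1 is shut, values between are in proportion. In form: [{"linear": [dx, dy, dz], "twist": [rx, ry, rz], "gripper": gripper}, ...]. A call has 1 to 20 rows; each row is the pose to reach, as a shift and turn from the pose commanded when the call began, along the tool's axes at that moment, turning the shorter way round; what a row does not reach only later rows make up. The controller multiplies each number of a shift by 0.3 m and each number of a turn by pi rad. A row lasts 1/10 s, in which the tool goes at most 50 mm and 8.59 degrees, less where a joint would pass 70% of its speed; a pose out of reach is approached as far as the arm can. A call with a number of a shift or a turn outside -1 to 1 is refused whole. A call with a gripper value outside its range is refused whole. The fingers move at their own pace and stop on an object; the grip force is fixed at half the most. Time passes only in rows, so rows that repeat a pose let the fingers close. It gives the time, the measured TCP pose, the force, the opening and the grip force at its end, in the units of the state.
- get_obs(): the state, without advancing time (a new reading comes with each control period).
- snapshot(name): name is "scene" or "top" or "wrist"; returns a dict with "frame" (420x560x3 uint8, red, green, blue), "depth" (420x560 float32, mm along the optical axis (not along the pixel's ray), 0 where there is no reading), "mtx" (3x3 intrinsics, pixels), "T" (4x4, takes a point from camera to world coordinates); the wrist camera has in their place "tool_from_camera" (4x4, takes a point from camera to tool coordinates, whose origin is the TCP and whose axes are the flange's). Camera axes: x right, y down, z forward; pixel columns grow to the right and rows downward; lengths in mm; the calibration is good to about 2 mm. A picture is of the moment at which its call begins: read the wrist's pose just before it.
- finish_job(): hands the job in; it is judged then, once.
The state is a dict: "clock": time; "joints": joint angles; "joint_vel": joint speeds; "effort": joint torques, N m; "ee_pos": TCP position; "tcp_rot": TCP orientation; "ft_force": force on the tool from outside, world axes, zero at the start; "ft_torque": the same for the moment, N m; "opening": finger opening in mm; "gripper_force": force on a finger pad.
Only numpy, scipy, OpenCV 4.12 (cv2) and the standard library are available. Lean on these libraries where they do the work, as an engineer would, in place of code of your own. Each camera call takes 0.05 s, during which the arm holds its last target. There are 200 camera calls.

## Task

Pull the red stop knob of the bench cradle all the way out, then draw the label reader (grey handle with a yellow butt, its head hidden in the socket) up out of the cradle. Turn it and hold it still in the air in front of the tall carton on the parcel scale, its window about 8 cm from the bar label and pointing at the label's middle, looking forward and down with the reader tipped about 40 degrees (or more) off upright and square to the label from left to right, with the long side of the window level. Finish while still holding it there, touching nothing with it, and leave the cartons and other things where they stand.

Things in the scene. Friction and masses are not known exactly. Their poses are not given: they have to be found in the camera images.
- cradle: Bench cradle fixed to the table. Origin: under the middle of its socket, at table height; z up. Grey base plate 96 (x) by 10 mm high, y from -145 to +51 mm. Black socket round the origin, inside 34 (x) by 56 (y) mm, outside 48 by 70 mm, floor 12 mm and rim 78 mm above the table. On its -y side a guide pillar (to y = -67 mm, 77 mm high) carries the stop knob.
- lock_knob (a joint): Pull of the stop knob, m: 0 = pin in, 0.025 = fully out at its stop; starts at 0 to 0.003. It slides level along the cradle's -y. Pulling takes 3 to 5 N (light spring and friction); let go, it stays where it was left. While in, its pin bars the top of the reader's head, so the reader cannot be lifted out; fully out, the way is free.
- knob_grip (a point): Middle of the red stop knob: a level cylinder along the cradle's y, 28 mm in diameter, 26 mm long, with a flange of 34 mm diameter, 5 mm thick, at its outer (-y) end. It is 66 mm above the table and, pushed in, at y = -101 mm of the cradle. Free from above and at both sides in x. Axes as the cradle's.
- reader_centre (a point): Middle of the loose label reader, 0.13 kg, 156 mm long, standing window down in the socket; 78 mm above the window, on its long axis. Axes: z from window to butt (up as it stands), y along the window's long side; as the cradle's at the start. Yellow head 30 (x) by 52 (y), 45 mm high; above it a grey handle 24 (x) by 30 (y) mm. Grip the handle 110 to 125 mm above the window.
- reader_window (a point): Middle of the reader's window, at its lower end face. It looks along the reader's own -z. Axes as reader_centre. It stands 12 mm above the table at the start; the head is out of the socket when this point is more than 78 mm above the table.
- label_mid (a point): Middle of the white label with black upright bars, 56 mm wide and 46 mm high, flat on the front of the tall striped carton, 140 mm above the carton's foot, 190 mm above the table. Its own -x points out of the label towards the robot's side, y runs along its width, z up.
- carton: Tall red, white and blue striped carton, 71 (x) by 75 (y) by 171 mm, loose, standing on the black and steel parcel scale (130 by 130 by 50 mm, fixed); the label is on its -x face. Origin: middle of its underside.
- blue_carton: Blue carton without label, 61 by 73 by 88 mm, loose bystander. Origin: middle of its underside.
- orange_carton: Orange carton without label, 71 by 86 by 96 mm, loose bystander. Origin: middle of its underside.
- tape_roll: Roll of brown packing tape lying flat, 98 mm across, 48 mm high, loose bystander. Origin: middle of its underside.
- blue_marker: Capped blue marker pen lying down, 127 mm long, loose bystander. Origin: middle of its underside.
- reader: The whole reader (see reader_centre). Origin: middle of the window, at its lower end face; axes as reader_centre.
Not all that is in view belongs to the job. Leave any pink look-alike of the cradle alone.

How it is judged:
By the outcome, as a careful person would: the job done as asked, in the order asked, and still so for the second after the job is handed in, while the arm keeps its last pose, push and grip.
It also fails if it takes over 51 s, if anything falls off the work surface, if the arm or the gripper's body presses on something with over 40 N, if the wrist force passes 120 N, or if a joint passes its speed limit or range.

## Working session

There is one attempt and no reset: what is moved stays moved. The work goes in short steps, Python scripts to look and compute and a tool call to move; the robot and the scene stay as the last step left them, time stands still between calls to the robot, and variables do not carry over. Pictures are saved under pics/ and viewed, at most 10 in all, crops included, and the job is handed in when it is done.

Besides the shell and the picture viewer there is one more tool, called after "Request:" in YAML: its name, and indented under it one key for each argument. servo_tool: Moves the arm, as the interface text tells. Shifts and turns lie within -1 to 1; 1 stands for 0.3 m of shift or pi rad of turn. Its arguments: {"type":"object","properties":{"moves":{"type":"array","items":{"type":"object","properties":{"linear":{"type":"array","items":{"type":"number"}},"twist":{"type":"array","items":{"type":"number"}},"gripper":{"type":"number"}}}}},"required":["moves"]}

```bash
mkdir -p pics
python3 - <<'E'
from rig import *
import cv2,numpy as np
o=get_obs();print({k:np.round(v,3) for k,v in o.items()})
a=[]
for n in("scene","top"):
    s=snapshot(n);np.savez(n+".npz",**s);cv2.imwrite(f"pics/{n}0.png",s["frame"][...,::-1])
    print(n,s["mtx"].round(1).tolist(),s["T"].round(3).tolist())
E
```

```text
{'clock': np.float64(0.0), 'joints': array([-1.051e+00,  3.860e-01,  7.000e-03, -1.000e-03, -1.194e+00,
       -2.590e-01]), 'joint_vel': array([ 0.001,  0.001,  0.   , -0.001,  0.   ,  0.001]), 'effort': array([ 1.0000e-03, -3.9229e+01,  1.8840e+01,  4.1860e+00, -5.0000e-03,
       -0.0000e+00]), 'ee_pos': array([ 161.036, -603.292,  230.19 ]), 'tcp_rot': array([-0.   , -0.13 ,  0.992,  0.001]), 'ft_force': array([-1.145, -0.273, -0.377]), 'ft_torque': array([0.021, 0.012, 0.014]), 'gripper_force': np.float64(0.0), 'opening': np.float64(85.441)}
scene [[448.3, 0.0, 274.3], [0.0, 448.3, 212.5], [0.0, 0.0, 1.0]] [[-0.848, -0.255, 0.465, -3.277], [-0.53, 0.398, -0.749, 907.451], [0.006, -0.881, -0.473, 679.267], [0.0, 0.0, 0.0, 1.0]]
top [[382.0, 0.0, 278.5], [0.0, 382.0, 212.3], [0.0, 0.0, 1.0]] [[0.016, -0.997, 0.079, 471.796], [-1.0, -0.017, -0.009, 12.253], [0.01, -0.079, -0.997, 1042.035], [0.0, 0.0, 0.0, 1.0]]
```

View pics/scene0.png

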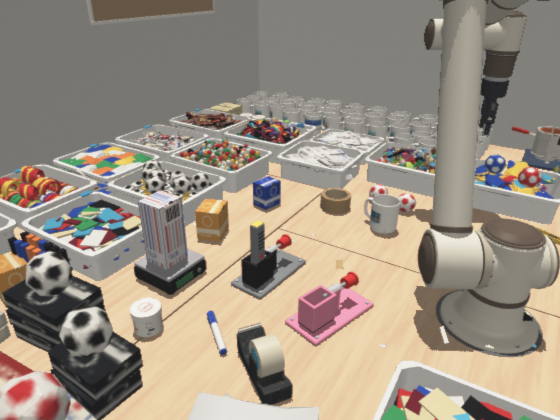

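View pics/top0.png

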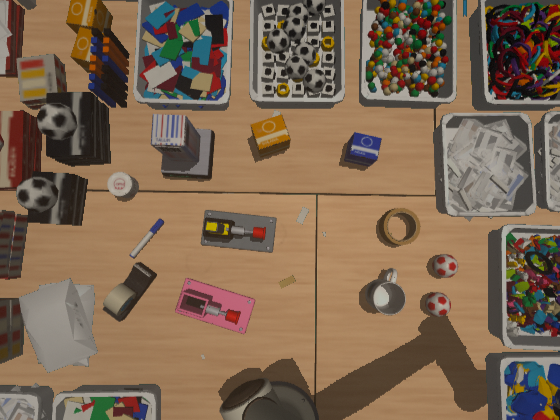

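The scene view shows the true cradle at about (270,262), with the yellow butt at (257,228) and the knob at (284,242). The striped carton on its scale is at (165,235). In the top view the cradle is at (238,231), the knob at (260,232), the butt at (213,229) and the carton at (172,135). The pink look-alike is at (215,305).

```bash
cat > h.py <<'E'
import numpy as np,cv2
def cloud(s,T=None):
    T=s["T"] if T is None else T
    d=s["depth"].astype(float);v,u=np.mgrid[:d.shape[0],:d.shape[1]]
    K=s["mtx"];p=np.stack([(u-K[0,2])/K[0,0]*d,(v-K[1,2])/K[1,1]*d,d],-1)
    p=p@T[:3,:3].T+T[:3,3];p[d==0]=np.nan
    return p
def box(m,u0,u1,v0,v1):
    k=np.zeros_like(m);k[v0:v1,u0:u1]=True;return m&k
def rect(p):
    (c,sz,a)=cv2.minAreaRect(p[:,:2].astype(np.float32));return np.round(c,1),np.round(sz,1),round(a,2)
E
python3 - <<'E'
from h import *
for n,bk,by,bc in(("top",(245,275,220,245),(195,235,215,245),(145,220,108,180)),("scene",(272,296,232,255),(245,268,218,240),(135,205,185,290))):
    s=np.load(n+".npz");p=cloud(s);h=cv2.cvtColor(s["frame"],cv2.COLOR_RGB2HSV);H,S,V=[h[...,i].astype(int) for i in range(3)]
    red=box((S>150)&(V>60)&((H<8)|(H>172)),*bk);yel=box((H>20)&(H<35)&(S>150)&(V>80),*by)
    for nm,m in(("red",red),("yel",yel)):
        q=p[m];q=q[~np.isnan(q[:,0])];print(n,nm,len(q),np.percentile(q,[2,50,98],axis=0).round(0).tolist())
        if nm=="yel":
            t=q[q[:,2]>q[:,2].max()-8];print(" butt",t.mean(0).round(1),rect(t))
    z=p[...,2]
    c=box(z>212,*bc);q=p[c];
    if len(q):
        t=q[q[:,2]>214];print(n,"carton top",len(t),t.mean(0).round(1),rect(t))
    if n=="top":
        m=box((z>5)&(z<16),190,285,200,260);q=p[m];print("plate",len(q),rect(q))
        m=box((z>60),190,285,200,260);q=p[m];print("high",len(q),rect(q))
        m=box((z>40)&(z<60),*bc);q=p[m];print("scale",len(q),rect(q))
    for zz in(100,140,180,210):
        q=p[box(abs(z-zz)<6,*bc)];print(n,zz,len(q),rect(q) if len(q)>5 else 0)
s=np.load("scene.npz");f=s["frame"][...,::-1]
cv2.imwrite("pics/c1.png",cv2.resize(f[180:300,130:310],None,fx=4,fy=4,interpolation=cv2.INTER_CUBIC))
E
```

```text
top red 134 [[483.0, 37.0, 68.0], [498.0, 52.0, 78.0], [511.0, 67.0, 84.0]]
top yel 138 [[492.0, 133.0, 43.0], [507.0, 151.0, 168.0], [521.0, 169.0, 172.0]]
 butt [507.2 157.9 169.3] (array([507.2, 158.1]), array([24. , 17.6]), 81.15)
top carton top 819 [715.3 250.7 215.6] (array([714.3, 251.3]), array([74.9, 73.5]), 88.68)
plate 1735 (array([501.3, 117.6]), array([150.9, 249.2]), 2.71)
high 715 (array([502.7, 115.5]), array([156.1,  47.6]), 84.58)
scale 1062 (array([738.7, 248.1]), array([125.2, 182.6]), 87.21)
top 100 63 (array([696. , 235.3]), array([49.6, 99.2]), 40.39)
top 140 72 (array([697.3, 234.9]), array([ 49.8, 100.3]), 41.55)
top 180 81 (array([696.2, 235.1]), array([49.2, 99. ]), 40.73)
top 210 871 (array([714.3, 251.3]), array([74.9, 73.8]), 89.04)
scene red 113 [[482.0, 44.0, 57.0], [491.0, 62.0, 73.0], [504.0, 74.0, 80.0]]Traceback (most recent call last):
  File "<stdin>", line 6, in <module>
    return _quantile_unchecked(
        a, q, axis, out, overwrite_input, method, keepdims, weights)
    return _ureduce(a,
                    func=_quantile_ureduce_func,
    ...<5 lines>...
                    overwrite_input=overwrite_input,
                    method=method)
    r = func(a, **kwargs)
    result = _quantile(arr,
                       quantiles=q,
    ...<2 lines>...
                       out=out,
                       weights=wgt)
    slices_having_nans = np.isnan(arr[-1, ...])
                                  ~~~^^^^^^^^^
IndexError: index -1 is out of bounds for axis 0 with size 0
```

Run:
```python
from h import *
s=np.load("scene.npz");p=cloud(s);z=p[...,2]
f=s["frame"]
q=p[box((z>75)&(z<205),135,205,185,290)]
q=q[(q[:,0]>640)&(q[:,0]<780)&(q[:,1]>190)&(q[:,1]<310)]
# two faces: corner at max y/min x
print(len(q),rect(q))
from numpy.linalg import svd
c=q.copy()
# -x face: points of lowest x per y bins
for y0 in range(205,300,10):
    b=q[(q[:,1]>=y0)&(q[:,1]<y0+10)]
    if len(b):print(y0,len(b),np.percentile(b[:,0],[5,25,50]).round(1),np.percentile(b[:,2],[5,95]).round(0))
r=q[(q[:,1]>220)&(q[:,1]<280)]
for _ in range(4):
    A=np.c_[r[:,1]-250,np.ones(len(r))];k=np.linalg.lstsq(A,r[:,0],rcond=None)[0];e=r[:,0]-A@k;r=r[abs(e)<max(3,1.5*e.std())]
print("face x=",k,len(r),e.std())
# handle
hm=p[box((z>90)&(z<175),240,275,215,265)];hm=hm[(abs(hm[:,0]-505)<40)&(abs(hm[:,1]-155)<40)]
print("handle",len(hm),rect(hm),np.percentile(hm,[2,50,98],axis=0).round(0).tolist())
t=np.load("top.npz");pt=cloud(t);zt=pt[...,2];g=t["frame"].astype(int)
sat=g.max(-1)-g.min(-1)
m=box((sat<30)&(zt<40)&(g.mean(-1)>50)&(g.mean(-1)<140),195,285,205,258)
n,l,st,_=cv2.connectedComponentsWithStats(m.astype(np.uint8));i=1+st[1:,4].argmax();print("plate",st[i],rect(pt[l==i]),np.nanmedian(zt[l==i]))
cv2.imwrite("pics/c1.png",np.hstack([cv2.resize(f[180:300,135:305],(560,400),interpolation=2)[...,::-1],cv2.resize(t["frame"][100:270,140:285],(240,400))[...,::-1]]))
```

```text
2033 (array([698. , 273.9]), array([101. ,  57.6]), 44.36)
215 82 [679.4 680.4 680.9] [ 87. 197.]
225 131 [677.6 679.1 680.4] [ 82. 199.]
235 142 [676.9 678.9 680.3] [ 82. 199.]
245 154 [677.5 679.3 680.9] [ 81. 199.]
255 150 [677.6 679.4 681.1] [ 81. 198.]
265 154 [677.9 679.8 681.4] [ 83. 199.]
275 174 [678.3 680.4 681.6] [ 83. 199.]
285 1044 [682.1 692.8 711.8] [ 83. 199.]
295 2 [679.6 681.6 684. ] [145. 159.]
face x= [1.63732741e-02 6.80854659e+02] 776 1.3984722767796645
handle 456 (array([505.1, 163.3]), array([32.1, 26.1]), 84.13) [[493.0, 150.0, 92.0], [499.0, 173.0, 135.0], [518.0, 178.0, 167.0]]
plate [ 201  210   75   42 1661] (array([502.7, 111.2]), array([195.4,  94.4]), 84.62) 10.221311012119713
```

View pics/c1.png

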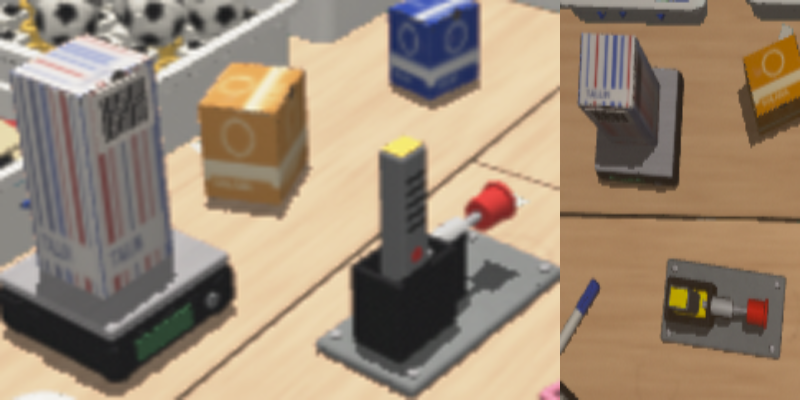

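The crop shows the label high on the carton's -x face at about (125,105), the butt at (403,148) and the knob at (492,207). The plate fit gives 195×94 mm at z=10 and a yaw of -5.4°, so the cradle origin is about (507,158) and the knob about (497.6,57).

```bash
cat >> h.py <<'E'
from scipy.spatial.transform import Rotation as Ro
def goal(pos,yaw,tilt=0,o=None):
    from rig import get_obs
    o=o or get_obs();q=o["tcp_rot"];R0=Ro.from_quat([q[1],q[2],q[3],q[0]])
    B=Ro.from_matrix(np.array([[0,-1,0],[-1,0,0],[0,0,-1.]]))
    R=Ro.from_euler("z",yaw,degrees=True)*Ro.from_euler("y",-tilt,degrees=True)*B
    d=R0.inv().apply(np.array(pos)-o["ee_pos"]);w=(R0.inv()*R).as_rotvec()
    print("lin",(d/300).round(4).tolist(),"tw",(w/np.pi).round(4).tolist(),"mm",round(np.linalg.norm(d)),"deg",np.degrees(np.linalg.norm(w)).round(1),"pos",o["ee_pos"].round(1),"f",o["ft_force"].round(1))
E
python3 - <<'E'
from h import *
s=np.load("scene.npz");p=cloud(s);g=s["frame"].astype(int)
m=(g.max(-1)<85)&(abs(p[...,0]-681)<9)&(p[...,1]>205)&(p[...,1]<300)&(p[...,2]>150)&(p[...,2]<225)
q=p[m];print("label",len(q),np.percentile(q,[3,50,97],axis=0).round(1).tolist(),q.mean(0).round(1))
goal([161,-603.5,260],-5.4);goal([497.6,57.4,150],-5.4)
E
```

```text
label 147 [[676.6, 237.5, 173.6], [678.6, 255.1, 188.6], [681.0, 274.3, 203.1]] [678.7 255.7 188.2]
lin [0.0003, -0.0002, -0.0988] tw [0.0005, 0.0004, -0.387] mm 30 deg 69.7 pos [ 161.1 -603.3  230.3] f [ 0.1 -0.6 -0.1]
lin [-1.6516, 1.8385, 0.2713] tw [0.0005, 0.0004, -0.387] mm 746 deg 69.7 pos [ 161.1 -603.3  230.3] f [ 0.1 -0.6 -0.1]
```

Request:
servo_tool:
  moves:
    - {"linear":[-0.83,0.92,-0.08],"twist":[0,0,-0.387],"gripper":-1}
    - {"linear":[-0.83,0.92,-0.08],"twist":[0,0,-0.387],"gripper":-1}
    - {"linear":[-0.83,0.92,-0.08],"twist":[0,0,-0.387],"gripper":-1}
    - {"linear":[-0.83,0.92,-0.08],"twist":[0,0,-0.387],"gripper":-1}
    - {"linear":[-0.83,0.92,-0.08],"twist":[0,0,-0.387],"gripper":-1}
    - {"linear":[-0.83,0.92,-0.08],"twist":[0,0,-0.387],"gripper":-1}
    - {"linear":[-0.83,0.92,-0.08],"twist":[0,0,-0.387],"gripper":-1}
    - {"linear":[-0.83,0.92,-0.08],"twist":[0,0,-0.387],"gripper":-1}
    - {"linear":[-0.83,0.92,-0.08],"twist":[0,0,-0.387],"gripper":-1}
    - {"linear":[-0.83,0.92,-0.08],"twist":[0,0,-0.387],"gripper":-1}
    - {"linear":[-0.83,0.92,-0.08],"twist":[0,0,-0.387],"gripper":-1}
    - {"linear":[-0.83,0.92,-0.08],"twist":[0,0,-0.387],"gripper":-1}

```text
clock: 1.3
ee_pos: [330.1, -273.7, 255.0]
tcp_rot: [-0.0, -0.672, 0.741, 0.0]
ft_force: [-0.3, 0.6, 0.3]
opening: 85.4
gripper_force: 0.0
```

Run:
```python
from h import *
goal([497.6,45,200],-5.4)
```

```text
lin [-1.1114, -0.4532, 0.1831] tw [0.0003, 0.0001, -0.0009] mm 364 deg 0.2 pos [ 330.1 -273.7  255. ] f [-0.3  0.6  0.3]
```

Request:
servo_tool:
  moves:
    - {"linear":[-1,-0.44,0.05],"twist":[0,0,0],"gripper":-1}
    - {"linear":[-1,-0.44,0.05],"twist":[0,0,0],"gripper":-1}
    - {"linear":[-1,-0.44,0.05],"twist":[0,0,0],"gripper":-1}
    - {"linear":[-1,-0.44,0.05],"twist":[0,0,0],"gripper":-1}
    - {"linear":[-1,-0.44,0.05],"twist":[0,0,0],"gripper":-1}
    - {"linear":[-1,-0.44,0.05],"twist":[0,0,0],"gripper":-1}
    - {"linear":[-1,-0.44,0.05],"twist":[0,0,0],"gripper":-1}
    - {"linear":[-1,-0.44,0.05],"twist":[0,0,0],"gripper":-1}
    - {"linear":[-1,-0.44,0.05],"twist":[0,0,0],"gripper":-1}
    - {"linear":[-1,-0.44,0.05],"twist":[0,0,0],"gripper":-1}

```text
clock: 2.3
ee_pos: [489.8, 12.0, 240.1]
tcp_rot: [-0.0, -0.672, 0.74, 0.0]
ft_force: [-0.4, -0.6, -0.4]
opening: 85.6
gripper_force: 0.0
```

Run:
```python
from h import *
from rig import *
o=get_obs();s=snapshot("wrist");cv2.imwrite("pics/w1.png",s["frame"][...,::-1])
q=o["tcp_rot"];T=np.eye(4);T[:3,:3]=Ro.from_quat([q[1],q[2],q[3],q[0]]).as_matrix();T[:3,3]=o["ee_pos"]
T=T@s["tool_from_camera"];p=cloud(s,T)
h=cv2.cvtColor(s["frame"],cv2.COLOR_RGB2HSV);H,S,V=[h[...,i].astype(int) for i in range(3)]
m=(S>150)&(V>60)&((H<8)|(H>172))&(abs(p[...,0]-497)<60)&(abs(p[...,1]-57)<60)
a=p[m];print(len(a),np.percentile(a,[1,50,99],axis=0).round(1).tolist(),rect(a))
m=(H>20)&(H<35)&(S>150)&(V>80)&(p[...,2]>155);a=p[m]
if len(a):print("butt",len(a),a.mean(0).round(1),rect(a))
goal([497.6,57,100],-5.4)
```

```text
735 [[483.1, 38.0, 18.4], [498.3, 50.0, 77.1], [512.4, 86.1, 82.3]] (array([501.3,  67.4]), array([59.1, 31.7]), 81.92)
lin [-0.1522, -0.0117, 0.4677] tw [0.0001, -0.0001, -0.0007] mm 148 deg 0.1 pos [489.7  11.9 240.3] f [-0.  -1.  -0.3]
```

View pics/w1.png

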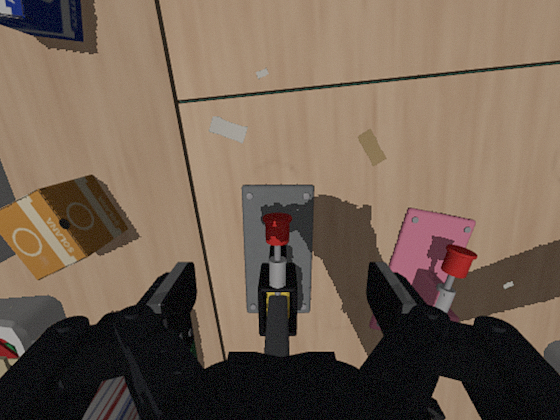

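The wrist view shows the knob at (277,228), in line with the fingers, and the plate square to the image. The measured flange (x 483–512, outer face at y 38) matches the prediction, so I'm descending onto the knob.

Request:
servo_tool:
  moves:
    - {"linear":[-0.148,-0.012,0.3],"twist":[0,0,0],"gripper":-1}
    - {"linear":[-0.148,-0.012,0.3],"twist":[0,0,0],"gripper":-1}
    - {"linear":[-0.148,-0.012,0.45],"twist":[0,0,0],"gripper":-1}
    - {"linear":[-0.148,-0.012,0.55],"twist":[0,0,0],"gripper":-1}
    - {"linear":[-0.148,-0.012,0.6],"twist":[0,0,0],"gripper":-1}
    - {"linear":[-0.148,-0.012,0.64],"twist":[0,0,0],"gripper":-1}
    - {"linear":[-0.148,-0.012,0.64],"twist":[0,0,0],"gripper":-1}
    - {"linear":[-0.148,-0.012,0.64],"twist":[0,0,0],"gripper":-1}

```text
clock: 3.15
ee_pos: [498.2, 56.4, 48.8]
tcp_rot: [0.0, -0.673, 0.74, -0.0]
ft_force: [0.3, 0.9, -0.3]
opening: 85.4
gripper_force: 0.0
```

Request:
servo_tool:
  moves:
    - {"linear":[0,0,0],"twist":[0,0,0],"gripper":1}
    - {"linear":[0,0,0],"twist":[0,0,0],"gripper":1}
    - {"linear":[0,0,0],"twist":[0,0,0],"gripper":1}
    - {"linear":[0,0,0],"twist":[0,0,0],"gripper":1}
    - {"linear":[0,0,0],"twist":[0,0,0],"gripper":1}
    - {"linear":[0,0,0],"twist":[0,0,0],"gripper":1}
    - {"linear":[0,0,0],"twist":[0,0,0],"gripper":1}
    - {"linear":[0,0,0],"twist":[0,0,0],"gripper":1}

```text
clock: 3.95
ee_pos: [498.9, 57.4, 49.1]
tcp_rot: [0.001, -0.673, 0.739, -0.001]
ft_force: [0.7, -1.1, 5.6]
opening: 26.3
gripper_force: 59.0
```

Request:
servo_tool:
  moves:
    - {"linear":[0.015,0,0],"twist":[0,0,0],"gripper":1}
    - {"linear":[0.03,0,0],"twist":[0,0,0],"gripper":1}
    - {"linear":[0.045,0,0],"twist":[0,0,0],"gripper":1}
    - {"linear":[0.06,0,0],"twist":[0,0,0],"gripper":1}
    - {"linear":[0.07,0,0],"twist":[0,0,0],"gripper":1}
    - {"linear":[0.077,0,0],"twist":[0,0,0],"gripper":1}
    - {"linear":[0.082,0,0],"twist":[0,0,0],"gripper":1}
    - {"linear":[0.082,0,0],"twist":[0,0,0],"gripper":1}

```text
clock: 4.75
ee_pos: [496.7, 34.0, 49.0]
tcp_rot: [0.002, -0.673, 0.74, -0.0]
ft_force: [-0.2, 4.6, 5.9]
opening: 25.9
gripper_force: 59.2
```

Request:
servo_tool:
  moves:
    - {"linear":[0.004,0,0],"twist":[0,0,0],"gripper":1}
    - {"linear":[0.008,0,0],"twist":[0,0,0],"gripper":1}
    - {"linear":[0.01,0,0],"twist":[0,0,0],"gripper":1}
    - {"linear":[0.01,0,0],"twist":[0,0,0],"gripper":1}

```text
clock: 5.15
ee_pos: [496.9, 33.8, 49.1]
tcp_rot: [0.004, -0.673, 0.74, 0.0]
ft_force: [-4.0, 18.4, 6.3]
opening: 26.5
gripper_force: 59.3
```

The force rose to 18 N with no further travel, so the knob is at its stop. Next I release it and go up.

Request:
servo_tool:
  moves:
    - {"linear":[-0.006,0,0],"twist":[0,0,0],"gripper":1}
    - {"linear":[-0.006,0,0],"twist":[0,0,0],"gripper":-1}
    - {"linear":[-0.006,0,0],"twist":[0,0,0],"gripper":-1}
    - {"linear":[-0.006,0,0],"twist":[0,0,0],"gripper":-1}
    - {"linear":[-0.006,0,0],"twist":[0,0,0],"gripper":-1}
    - {"linear":[-0.006,0,0],"twist":[0,0,0],"gripper":-1}
    - {"linear":[-0.006,0,0],"twist":[0,0,0],"gripper":-1}
    - {"linear":[-0.006,0,-0.15],"twist":[0,0,0],"gripper":-1}
    - {"linear":[-0.006,0,-0.3],"twist":[0,0,0],"gripper":-1}
    - {"linear":[-0.006,0,-0.45],"twist":[0,0,0],"gripper":-1}
    - {"linear":[-0.006,0,-0.55],"twist":[0,0,0],"gripper":-1}
    - {"linear":[-0.006,0,-0.55],"twist":[0,0,0],"gripper":-1}
    - {"linear":[-0.006,0,-0.55],"twist":[0,0,0],"gripper":-1}

```text
clock: 6.45
ee_pos: [495.4, 31.5, 213.7]
tcp_rot: [0.001, -0.673, 0.74, 0.0]
ft_force: [-0.2, 0.9, 0.1]
opening: 85.4
gripper_force: 0.0
```

Run:
```python
from h import *
from rig import *
s=snapshot("scene");p=cloud(s)
h=cv2.cvtColor(s["frame"],cv2.COLOR_RGB2HSV);H,S,V=[h[...,i].astype(int) for i in range(3)]
m=(S>150)&(V>60)&((H<8)|(H>172))&(abs(p[...,0]-495)<40)&(abs(p[...,1]-35)<60)&(p[...,2]>45)&(p[...,2]<90)
for nm,P in(("now",p),):
    a=P[m];print(len(a),np.percentile(a,[2,50,98],axis=0).round(0).tolist())
cv2.imwrite("pics/c2.png",cv2.resize(s["frame"][180:300,210:380],None,fx=4,fy=4,interpolation=2)[...,::-1])
goal([507.1,158,215],-5.4)
```

```text
110 [[480.0, 20.0, 57.0], [488.0, 38.0, 73.0], [503.0, 50.0, 79.0]]
lin [-0.4244, -0.0009, -0.0082] tw [0.0005, -0.0, -0.0001] mm 127 deg 0.1 pos [494.8  31.3 212.6] f [-0.   1.  -0.3]
```

View pics/c2.png

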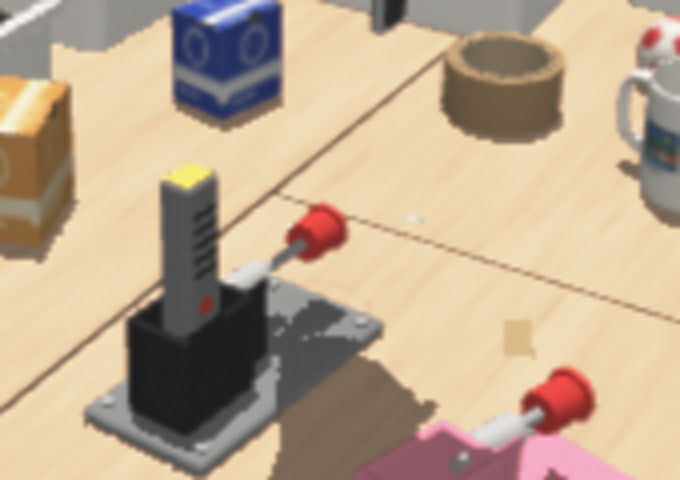

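The crop shows the knob at (317,232), clearly drawn out with its rod showing (it moved 24 mm), and the reader still upright at (190,250). Next I grasp the handle.

Request:
servo_tool:
  moves:
    - {"linear":[-0.424,0,0],"twist":[0,0,0],"gripper":-1}
    - {"linear":[-0.424,0,0],"twist":[0,0,0],"gripper":-1}
    - {"linear":[-0.424,0,0],"twist":[0,0,0],"gripper":-1}
    - {"linear":[-0.424,0,0],"twist":[0,0,0],"gripper":-1}
    - {"linear":[-0.424,0,0],"twist":[0,0,0],"gripper":-1}
    - {"linear":[-0.424,0,0.1],"twist":[0,0,0],"gripper":-1}
    - {"linear":[-0.424,0,0.2],"twist":[0,0,0],"gripper":-1}
    - {"linear":[-0.424,0,0.3],"twist":[0,0,0],"gripper":-1}
    - {"linear":[-0.424,0,0.342],"twist":[0,0,0],"gripper":-1}
    - {"linear":[-0.424,0,0.342],"twist":[0,0,0],"gripper":-1}
    - {"linear":[-0.424,0,0.342],"twist":[0,0,0],"gripper":-1}

```text
clock: 7.6
ee_pos: [507.6, 157.1, 110.8]
tcp_rot: [-0.0, -0.673, 0.74, -0.0]
ft_force: [-0.1, 0.7, 1.0]
opening: 85.4
gripper_force: 0.0
```

Request:
servo_tool:
  moves:
    - {"linear":[0,0,0],"twist":[0,0,0],"gripper":1}
    - {"linear":[0,0,0],"twist":[0,0,0],"gripper":1}
    - {"linear":[0,0,0],"twist":[0,0,0],"gripper":1}
    - {"linear":[0,0,0],"twist":[0,0,0],"gripper":1}
    - {"linear":[0,0,0],"twist":[0,0,0],"gripper":1}
    - {"linear":[0,0,0],"twist":[0,0,0],"gripper":1}
    - {"linear":[0,0,0],"twist":[0,0,0],"gripper":1}
    - {"linear":[0,0,0],"twist":[0,0,0],"gripper":1}
    - {"linear":[0,0,0],"twist":[0,0,0],"gripper":1}

```text
clock: 8.5
ee_pos: [508.0, 158.4, 111.2]
tcp_rot: [0.001, -0.673, 0.74, -0.0]
ft_force: [0.3, 0.7, 3.5]
opening: 23.4
gripper_force: 59.4
```

Gripped, with an opening of 23.4 mm against the 24 mm handle. I lift gently first.

Request:
servo_tool:
  moves:
    - {"linear":[0,0,-0.02],"twist":[0,0,0],"gripper":1}
    - {"linear":[0,0,-0.05],"twist":[0,0,0],"gripper":1}
    - {"linear":[0,0,-0.08],"twist":[0,0,0],"gripper":1}
    - {"linear":[0,0,-0.1],"twist":[0,0,0],"gripper":1}

```text
clock: 8.9
ee_pos: [507.6, 158.2, 141.7]
tcp_rot: [0.0, -0.673, 0.74, -0.0]
ft_force: [-0.3, 0.9, -1.3]
opening: 23.3
gripper_force: 59.2
```

Request:
servo_tool:
  moves:
    - {"linear":[0,0,-0.05],"twist":[0,0,0],"gripper":1}
    - {"linear":[0,0,-0.1],"twist":[0,0,0],"gripper":1}
    - {"linear":[0,0,-0.15],"twist":[0,0,0],"gripper":1}
    - {"linear":[0,0,-0.2],"twist":[0,0,0],"gripper":1}
    - {"linear":[0,0,-0.25],"twist":[0,0,0],"gripper":1}
    - {"linear":[0,0,-0.35],"twist":[0,0,0],"gripper":1}
    - {"linear":[0,0,-0.5],"twist":[0,0,0],"gripper":1}
    - {"linear":[0,0,-0.6],"twist":[0,0,0],"gripper":1}
    - {"linear":[0,0,-0.6],"twist":[0,0,0],"gripper":1}
    - {"linear":[0,0,-0.6],"twist":[0,0,0],"gripper":1}

```text
clock: 9.9
ee_pos: [507.1, 158.2, 321.2]
tcp_rot: [0.001, -0.673, 0.74, 0.0]
ft_force: [0.3, -0.4, -1.2]
opening: 23.2
gripper_force: 59.3
```

Run:
```python
from h import *
from rig import *
o=get_obs();print(o["opening"],o["joints"].round(2))
s=snapshot("scene");np.savez("sc3.npz",**s);p=cloud(s)
h=cv2.cvtColor(s["frame"],cv2.COLOR_RGB2HSV);H,S,V=[h[...,i].astype(int) for i in range(3)]
m=(H>20)&(H<35)&(S>130)&(V>70)&(abs(p[...,0]-505)<60)&(abs(p[...,1]-160)<60)&(p[...,2]>90)
a=p[m];print(len(a),np.percentile(a,[1,50,99],axis=0).round(0).tolist())
f=s["frame"][100:280,130:380];cv2.imwrite("pics/c3.png",cv2.resize(f,(800,576),interpolation=2)[...,::-1])
```

```text
23.222648685669423 [ 0.61  0.17 -0.06 -0.   -1.33 -0.7 ]
423 [[489.0, 144.0, 225.0], [495.0, 179.0, 249.0], [519.0, 190.0, 377.0]]
```

View pics/c3.png

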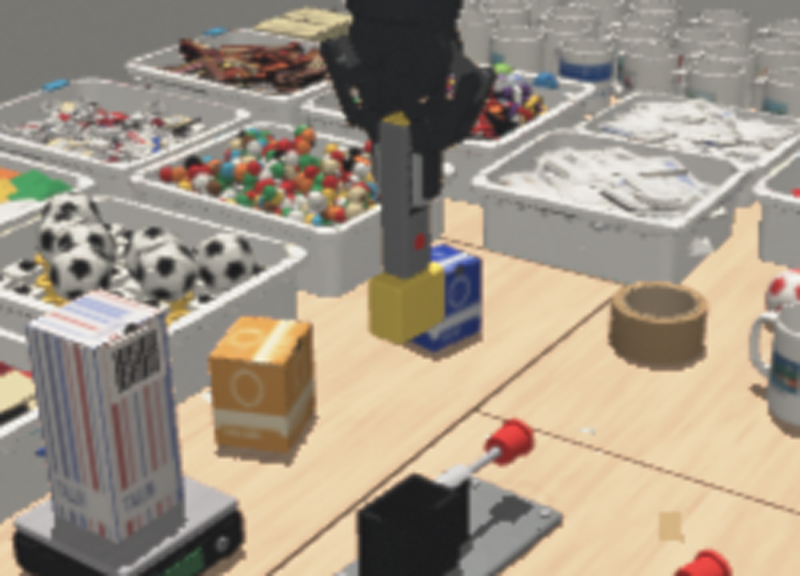

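The crop shows the reader free of the socket and upright in the fingers: head at (405,305), butt at (395,118), carton undisturbed. I go to a standoff pose with a 45° tip.

Run:
```python
from h import *
goal([504,256,366],-0.9,45)
```

```text
lin [-0.3246, 0.0401, -0.1535] tw [0.2504, -0.0099, -0.0237] mm 108 deg 45.3 pos [506.7 157.9 320. ] f [ 0.1  0.2 -1.5]
```

Request:
servo_tool:
  moves:
    - {"linear":[-0.08,0.01,-0.15],"twist":[0.06,-0.002,-0.006],"gripper":1}
    - {"linear":[-0.16,0.02,-0.154],"twist":[0.1,-0.004,-0.01],"gripper":1}
    - {"linear":[-0.24,0.03,-0.154],"twist":[0.14,-0.006,-0.013],"gripper":1}
    - {"linear":[-0.325,0.04,-0.154],"twist":[0.18,-0.007,-0.017],"gripper":1}
    - {"linear":[-0.325,0.04,-0.154],"twist":[0.22,-0.009,-0.021],"gripper":1}
    - {"linear":[-0.325,0.04,-0.154],"twist":[0.25,-0.01,-0.024],"gripper":1}
    - {"linear":[-0.325,0.04,-0.154],"twist":[0.25,-0.01,-0.024],"gripper":1}
    - {"linear":[-0.325,0.04,-0.154],"twist":[0.25,-0.01,-0.024],"gripper":1}
    - {"linear":[-0.325,0.04,-0.154],"twist":[0.25,-0.01,-0.024],"gripper":1}

```text
clock: 10.85
ee_pos: [505.5, 256.6, 367.6]
tcp_rot: [0.269, -0.648, 0.659, -0.272]
ft_force: [0.6, 0.3, -0.3]
opening: 23.4
gripper_force: 59.8
```

Run:
```python
from h import *
from rig import *
o=get_obs();print(o["joints"].round(2))
s=snapshot("wrist");cv2.imwrite("pics/w2.png",s["frame"][...,::-1])
q=o["tcp_rot"];T=np.eye(4);T[:3,:3]=Ro.from_quat([q[1],q[2],q[3],q[0]]).as_matrix();T[:3,3]=o["ee_pos"];print(T.round(3).tolist())
np.savez("w2.npz",**s,Tt=T,Tc=T@s["tool_from_camera"])
p=cloud(s,T@s["tool_from_camera"]);g=s["frame"].astype(int)
m=(g.max(-1)<70)&(abs(p[...,0]-680)<9)&(p[...,1]>205)&(p[...,1]<300)&(p[...,2]>150)&(p[...,2]<225)
a=p[m];print("label",len(a));
if len(a):print(np.percentile(a,[2,50,98],axis=0).round(1).tolist())
```

```text
[ 0.91 -0.06 -0.72  1.08 -0.69 -1.72]
[[-0.016, -0.707, 0.707, 505.528], [-1.0, 0.013, -0.01, 256.553], [-0.002, -0.707, -0.707, 367.595], [0.0, 0.0, 0.0, 1.0]]
label 180
[[678.9, 233.8, 174.9], [680.1, 248.0, 193.0], [683.7, 260.8, 217.6]]
```

View pics/w2.png

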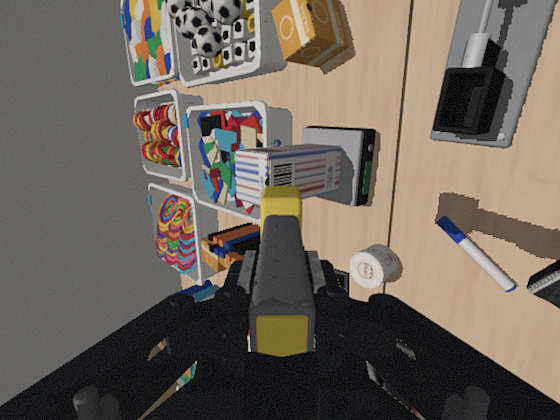

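The wrist view shows the reader along the image's middle, with its head at (282,200) hiding the left half of the label at (283,175). I shift sideways to see the whole label.

Request:
servo_tool:
  moves:
    - {"linear":[-0.12,0,0],"twist":[0,0,0],"gripper":1}
    - {"linear":[-0.25,0,0],"twist":[0,0,0],"gripper":1}
    - {"linear":[-0.25,0,0],"twist":[0,0,0],"gripper":1}
    - {"linear":[-0.25,0,0],"twist":[0,0,0],"gripper":1}
    - {"linear":[-0.25,0,0],"twist":[0,0,0],"gripper":1}

```text
clock: 11.4
ee_pos: [506.1, 331.0, 367.0]
tcp_rot: [0.269, -0.648, 0.658, -0.272]
ft_force: [0.2, -0.2, -1.0]
opening: 23.5
gripper_force: 59.8
```

Run:
```python
from h import *
from rig import *
o=get_obs()
s=snapshot("wrist")
q=o["tcp_rot"];T=np.eye(4);T[:3,:3]=Ro.from_quat([q[1],q[2],q[3],q[0]]).as_matrix();T[:3,3]=o["ee_pos"]
Tc=T@s["tool_from_camera"];p=cloud(s,Tc);g=s["frame"].astype(int)
np.savez("w3.npz",**s,Tt=T,Tc=Tc)
f=(abs(p[...,0]-680)<8)&(p[...,1]>200)&(p[...,1]<305)&(p[...,2]>70)&(p[...,2]<216)
a=p[f];print("face",len(a),np.percentile(a,[.5,50,99.5],axis=0).round(1).tolist())
A=np.c_[a[:,1]-250,a[:,2]-150,np.ones(len(a))];k=np.linalg.lstsq(A,a[:,0],rcond=None)[0];print(k.round(4))
m=(g.max(-1)<80)&f&(p[...,2]>150)
n,l,st,_=cv2.connectedComponentsWithStats(cv2.dilate(m.astype(np.uint8),np.ones((5,5))));i=1+st[1:,4].argmax()
a=p[m&(l==i)];print("bars",len(a),np.percentile(a,[1,50,99],axis=0).round(1).tolist(),st[i])
v,u=np.argwhere(l==i).mean(0).astype(int);cv2.imwrite("pics/w3.png",cv2.resize(s["frame"][max(0,v-60):v+60,max(0,u-80):u+80],None,fx=5,fy=5,interpolation=2)[...,::-1])
# head of reader in tool coords
h=cv2.cvtColor(s["frame"],cv2.COLOR_RGB2HSV);t=cloud(s,s["tool_from_camera"])
y=(h[...,0]>20)&(h[...,0]<35)&(h[...,1]>130)&(h[...,2]>70)
y&=(abs(t[...,1])<40)&(abs(t[...,0])<50)&(t[...,2]>30)&(t[...,2]<120);a=t[y];print("head tool",len(a),np.percentile(a,[1,50,99],axis=0).round(1).tolist())
```

```text
face 3954 [[678.9, 217.3, 71.2], [682.9, 251.9, 157.7], [687.3, 290.2, 215.2]]
[ 1.930000e-02 -1.460000e-02  6.825187e+02]
bars 328 [[678.7, 233.9, 164.8], [680.2, 253.1, 191.5], [682.9, 275.1, 207.2]] [271 103  32  39 906]
head tool 1208 [[2.3, -14.5, 49.1], [20.9, -0.2, 54.7], [24.8, 14.1, 89.7]]
```

View pics/w3.png

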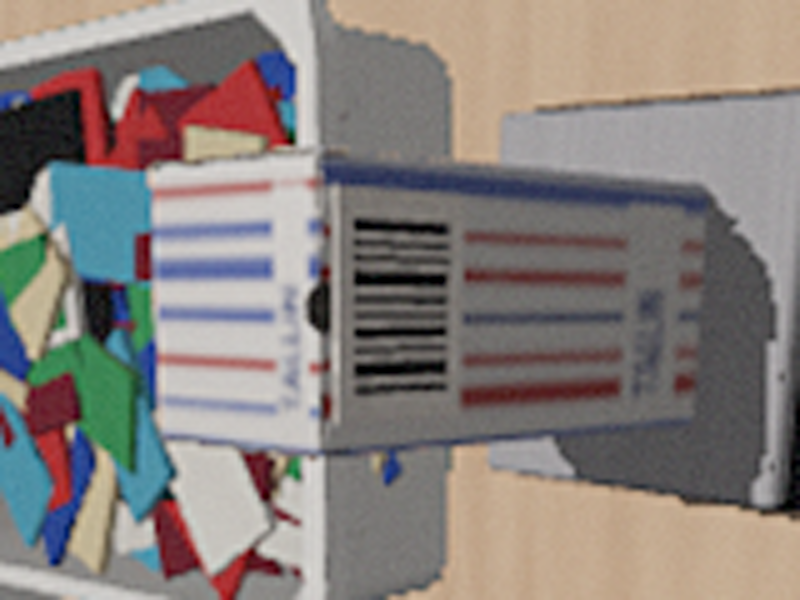

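The crop shows the whole bar label, with bars from (400,225) to (400,388), which is y 234–275 mm with the middle at about y 255. The face slope gives a yaw of about -1°.

Run:
```python
from h import *
goal([555.1,257.2,315.9],-1,45)
```

```text
lin [0.2424, 0.0021, 0.2389] tw [-0.0, 0.0005, 0.0002] mm 102 deg 0.1 pos [506.  330.7 367.1] f [ 0.1 -1.2 -0.5]
```

Request:
servo_tool:
  moves:
    - {"linear":[0.12,0,0],"twist":[0,0,0],"gripper":1}
    - {"linear":[0.242,0.002,0],"twist":[0,0,0],"gripper":1}
    - {"linear":[0.242,0.002,0.06],"twist":[0,0,0],"gripper":1}
    - {"linear":[0.242,0.002,0.12],"twist":[0,0,0],"gripper":1}
    - {"linear":[0.242,0.002,0.17],"twist":[0,0,0],"gripper":1}
    - {"linear":[0.242,0.002,0.21],"twist":[0,0,0],"gripper":1}
    - {"linear":[0.242,0.002,0.239],"twist":[0,0,0],"gripper":1}
    - {"linear":[0.242,0.002,0.239],"twist":[0,0,0],"gripper":1}
    - {"linear":[0.242,0.002,0.239],"twist":[0,0,0],"gripper":1}
    - {"linear":[0.242,0.002,0.239],"twist":[0,0,0],"gripper":1}
    - {"linear":[0.242,0.002,0.239],"twist":[0,0,0],"gripper":1}

```text
clock: 12.55
ee_pos: [554.8, 258.2, 316.6]
tcp_rot: [0.269, -0.648, 0.658, -0.273]
ft_force: [-0.7, -0.2, -1.3]
opening: 23.1
gripper_force: 59.7
```

Run:
```python
from h import *
from rig import *
goal([555.1,257.2,315.9],-1,45);o=get_obs()
s=snapshot("scene");p=cloud(s)
h=cv2.cvtColor(s["frame"],cv2.COLOR_RGB2HSV);H,S,V=[h[...,i].astype(int) for i in range(3)]
m=(H>20)&(H<35)&(S>130)&(V>70)&(p[...,0]>500)&(p[...,0]<660)&(abs(p[...,1]-257)<50)&(p[...,2]>200)&(p[...,2]<420)
q=o["tcp_rot"];R=Ro.from_quat([q[1],q[2],q[3],q[0]]);t=R.inv().apply(p[m]-o["ee_pos"])
print(len(t),np.percentile(t,[1,50,99],axis=0).round(1).tolist())
# axis of the reader seen sideways: handle+head points in tool frame, mid y versus z
P=R.inv().apply((p-o["ee_pos"]).reshape(-1,3));P=P[(abs(P[:,1])<30)&(abs(P[:,0])<40)]
for a in(25,40,60,75,90):
    b=P[abs(P[:,2]-a)<6];print(a,len(b),np.percentile(b[:,1],[3,97]).round(1),np.percentile(b[:,0],[3,97]).round(1))
print("window end z",np.percentile(P[(P[:,2]<125)][:,2],99.5).round(1))
c=s["frame"][110:290,110:310];cv2.imwrite("pics/c4.png",cv2.resize(c,(660,594),interpolation=2)[...,::-1])
```

```text
lin [0.0032, 0.001, 0.0023] tw [-0.0004, 0.001, 0.0005] mm 1 deg 0.2 pos [554.8 258.2 316.6] f [-0.7 -0.2 -1.3]
324 [[-30.9, -11.5, -58.7], [-26.6, 4.4, 59.6], [5.9, 17.7, 93.3]]
25 55 [-7.6 14.7] [-20.    1.8]
40 53 [-7.8 14.7] [-19.3   0.1]
60 126 [-11.1  17.6] [-29.9  14. ]
75 69 [-10.3  17.6] [-30.7  13.2]
90 59 [-10.4  17.5] [-30.3  10.8]
window end z 91.2
```

View pics/c4.png

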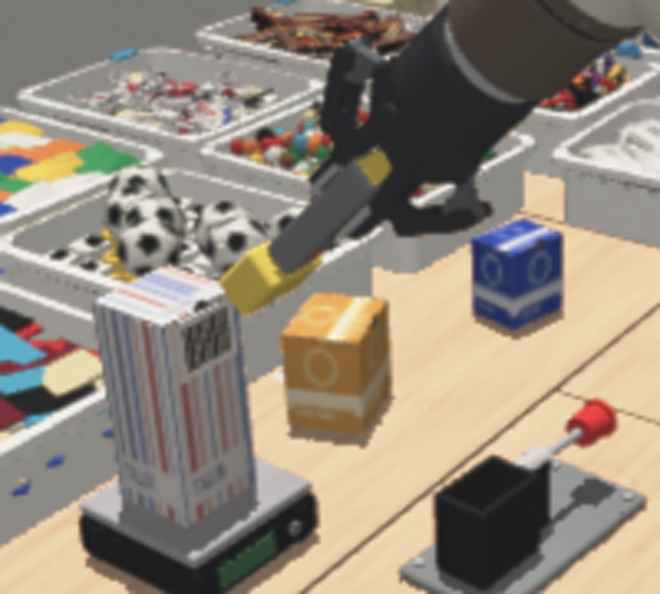

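The crop shows the reader tipped 45°, with its window end at (232,290) clear of the carton, the label at (207,342) and everything else in place. The reader sits about 2–3 mm to +y in the relative measurements. I trim that, settle and hand in.

Request:
servo_tool:
  moves:
    - {"linear":[0.009,0.001,0.002],"twist":[0,0,0],"gripper":1}
    - {"linear":[0.009,0.001,0.002],"twist":[0,0,0],"gripper":1}
    - {"linear":[0.009,0.001,0.002],"twist":[0,0,0],"gripper":1}
    - {"linear":[0.009,0.001,0.002],"twist":[0,0,0],"gripper":1}
    - {"linear":[0.009,0.001,0.002],"twist":[0,0,0],"gripper":1}
    - {"linear":[0.009,0.001,0.002],"twist":[0,0,0],"gripper":1}
    - {"linear":[0.009,0.001,0.002],"twist":[0,0,0],"gripper":1}
    - {"linear":[0.009,0.001,0.002],"twist":[0,0,0],"gripper":1}

```text
clock: 13.4
ee_pos: [555.3, 255.3, 315.2]
tcp_rot: [0.269, -0.648, 0.658, -0.273]
ft_force: [-0.6, 0.3, -0.8]
opening: 23.5
gripper_force: 59.7
```

Run:
```python
from h import *
from rig import *
o=get_obs();print(o["ee_pos"].round(1),o["joint_vel"].round(3),o["opening"])
print(finish_job())
```

```text
[555.3 255.3 315.2] [-0.    -0.001  0.     0.001 -0.    -0.001] 23.548608602848613
the job is handed in; nothing more can be done
None
```

I pulled the stop knob out to its stop, drew the reader from the cradle, and handed the job in after about 13.4 s with the reader held still, tipped 45° and, by my measurements, about 8 cm from the label's middle; no verdict was returned.

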